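# Restock the bottle warmer and take out the warm feed

## Task

Restock the bottle warmer: first stand the short feeding bottle in well one and let go of it, then stand the tall one from the dresser top in well two and let go (the wells are counted by the raised dots in front of them). Then draw the warm bottle out of well three, tip it over until it lies level as for a feed, and finish holding it still like that in the gripper, its middle at least 20 cm above the dresser top. Leave the two fresh bottles seated upright in their wells and do not disturb the other things.

Things in the scene. Friction and masses are not known exactly. Their poses are not given: they have to be found in the camera images.
- warmer: white bottle warmer fixed to the dresser top, a flat block 105 mm deep (x) by 375 mm wide (y) by 55 mm high, its origin at the centre of its underside, z up; its front (-x) bears a small dial and a display and faces the robot. Three round wells in a row along y, 115 mm apart, each 55 mm across and 35 mm deep with a flat floor 20 mm above the dresser top; in front of each, on the top face, are one, two or three small dark dots
- well1 (a point): centre of the mouth of well one (one dot), at the warmer's top face, 55 mm above the dresser top; +y end of the row (the robot's left). Empty at the start
- well2 (a point): centre of the mouth of well two (two dots), the middle one, 55 mm above the dresser top. Empty at the start
- well3 (a point): centre of the mouth of well three (three dots), 55 mm above the dresser top; -y end of the row (the robot's right). The warm bottle stands in it at the start
- short_bottle_mid (a point): short fresh feeding bottle, standing on the dresser top at the robot's left or right: cylindrical steel body 48 mm across and 75 mm high, then a white collar 40 mm across and 15 mm high, then a clear tapering teat 20 mm high (closed, rigid); 110 mm tall in all, about 0.2 kg, most of it in the steel body. This point is on its axis, half-way up (55 mm above its foot); z runs along the axis to the teat
- short_bottle_foot (a point): centre of the underside of the short bottle
- tall_bottle_mid (a point): tall fresh feeding bottle, standing on the dresser top on the other side: cylindrical steel body 48 mm across and 110 mm high, then a white collar 40 mm across and 15 mm high, then a clear tapering teat 20 mm high (closed, rigid); 145 mm tall in all, about 0.2 kg, most of it in the steel body. This point is on its axis, half-way up (72.5 mm above its foot); z runs along the axis to the teat
- tall_bottle_foot (a point): centre of the underside of the tall bottle
- warm_bottle_mid (a point): warm feeding bottle, of the same make and size as the tall one, standing in well three with its foot on the well's floor: cylindrical steel body 48 mm across and 110 mm high, then a white collar 40 mm across and 15 mm high, then a clear tapering teat 20 mm high (closed, rigid); 145 mm tall in all, about 0.2 kg, most of it in the steel body. This point is on its axis, half-way up (72.5 mm above its foot); z runs along the axis to the teat
- duck: bystander: green plastic duck, about 75 mm long, 54 mm across and 62 mm high, between the two fresh bottles; origin at its underside
- teether: bystander: blue teething ring lying flat, 72 mm across, 13 mm high, behind the warmer; origin at its underside
- hairbrush: bystander: bamboo hairbrush lying bristles up, 200 mm long, 55 mm wide, 30 mm high, to the left of the warmer; origin at its underside, long axis x
- cream_jar: bystander: white cream jar 60 mm across and 50 mm high, behind the warmer; origin at its underside
- rattle: bystander: wooden rattle standing on end, 48 mm across and 90 mm high, to the right of the warmer; origin at its underside

How it is judged:
On the way, in this order (a step that is already met when the one before it is completed fails the run):
1. the short bottle stands seated in well one, let go (horizontal distance between short_bottle_foot and well1 below 0.008 m and height (world z) of short_bottle_foot below 0.027 m and angle between short_bottle_mid's own z axis and vertical below 0.12 rad and contact force between short_bottle and the fingers below 0.3 N and linear speed of short_bottle below 0.03 m/s), for 0.2 s.
2. the tall bottle stands seated in well two, let go (horizontal distance between tall_bottle_foot and well2 below 0.008 m and height (world z) of tall_bottle_foot below 0.027 m and angle between tall_bottle_mid's own z axis and vertical below 0.12 rad and contact force between tall_bottle and the fingers below 0.3 N and linear speed of tall_bottle below 0.03 m/s), for 0.2 s.
3. the warm bottle is drawn clear of well three in the gripper (height (world z) of warm_bottle_mid above 0.14 m and contact force between warm_bottle and the fingers above 1 N), for 0.1 s.
At the end, for the whole second after the job is handed in: Warm bottle held still by the fingers alone, its middle over 180 mm up, its axis within 25 degrees of level; short bottle in well one, tall in well two: upright within 7 degrees, within 8 mm of the well centre, foot under 7 mm above the well floor, at rest, not touched by the fingers (all of step 1 and all of step 2 and height (world z) of warm_bottle_mid above 0.18 m and angle between warm_bottle_mid's own z axis and vertical between 1.134 and 2.007 rad and contact force between warm_bottle and the fingers above 1 N and contact force between warm_bottle and warmer below 0.3 N and contact force between warm_bottle and short_bottle below 0.3 N and contact force between warm_bottle and tall_bottle below 0.3 N and linear speed of warm_bottle below 0.05 m/s); the arm keeps its last pose, push and grip.
It fails at once if the duck is moved more than 30 mm (distance of duck from where it was at the start of the episode above 0.03 m).
It fails at once if the teether is moved more than 30 mm (distance of teether from where it was at the start of the episode above 0.03 m).
It fails at once if the hairbrush is moved more than 30 mm (distance of hairbrush from where it was at the start of the episode above 0.03 m).
It fails at once if the cream jar is moved more than 30 mm (distance of cream_jar from where it was at the start of the episode above 0.03 m).
It fails at once if the rattle is moved more than 30 mm (distance of rattle from where it was at the start of the episode above 0.03 m).
It also fails if it takes over 72 s, if anything falls off the work surface, if the arm or the gripper's body presses on something with over 40 N, if the wrist force passes 120 N, or if a joint passes its speed limit or range.

## Robot

A 6-joint arm with a two-finger parallel gripper is mounted at the origin on the work surface. World frame = base frame: x ahead of the robot, y to its left, z up, the work surface at z = 0. Lengths are in m, angles in rad, forces in N, time in s.
With the tool pointing down it reaches from about 0.3 to 0.775 m from the base axis. Payload 14.6 kg.
Tool frame: the origin (TCP) lies between the finger pads; the fingertips stand 14 mm ahead of it and the grasp point (between the pads) lies 5 mm behind it; z points along the fingers, y is the line along which they close (so a half turn about z gives the same grasp; the last joint's range is limited). The gripper opens to 94 mm and grips with 3 to 60 N. Pads are 16 mm wide; open, the fingers measure 119 mm over their backs; the gripper's body (75 mm by 177 mm) begins 78 mm behind the grasp point.
Start: joints at [-1.227, 0.3, 1.521, -0, 1.321, -0.067], TCP at [0.22, -0.504, 0.199] pointing down, gripper open.
Joint ranges: [-3.03, 3.03], [-0.79, 2.21], [0.23, 2.52], [-1.04, 4.18], [0, 3.07], [-2.55, 2.55]. Speed limits (rad/s): [2.22, 2.22, 2.57, 3.14, 3.14, 3.14].

## Interface

Orientations are given as [roll, pitch, yaw] about the fixed x, y, z axes, in that order (R = Rz(yaw) Ry(pitch) Rx(roll)).
In Python, from station import ctrl gives the robot as it stands. The module is installed in compiled form; this text tells all that it offers.
- The arm moves only by the tool move_arm, never from a script. Its argument "targets" is a list of rows, each a list of 7 numbers: the opening, from -1 (shut) to 1 (fully open), then the shift along the tool's x, y, z in units of 50 mm (1.0 is 50 mm), then the turn, a rotation vector about the tool's x, y, z in rad. A call has 1 to 12 rows; each row is the pose to reach, as a shift and turn from the pose commanded when the call began, along the tool's axes at that moment; what a row does not reach only later rows make up. A row lasts 1/10 s, in which the tool goes at most 50 mm and 8.59 degrees, less where a joint would pass 70% of its speed; a pose out of reach is approached as far as the arm can. A call with a gripper value outside its range is refused whole. The fingers move at their own pace and stop on an object; "grip_force" is the grip in N (left out, the last holds). Time passes only in rows, so rows that repeat a pose let the fingers close. It gives the time, the measured TCP pose, the force, the opening and the grip force at its end, in the units of the state.
- ctrl.get_obs(): the state, without advancing time (a new reading comes with each control period).
- ctrl.camera(name): name is "scene" or "top" or "wrist"; returns (picture, depth): 400x640x3 uint8, red, green, blue; 400x640 float32, m along the optical axis (not along the pixel's ray), 0 where there is no reading.
- ctrl.camera_params(name): a dict with "intrinsics" (3x3 intrinsics, pixels), "k1" (the pictures are not rectified: a ray, as slopes to the right and down, at radius r is drawn at 1 + k1 r^2 times it, then the intrinsics apply), "rvec" (rotation vector, rad) and "tvec" (3), from world to camera coordinates, as OpenCV has them; the wrist camera has in their place "T_tool_cam" (4x4, takes a point from camera to tool coordinates, whose origin is the TCP and whose axes are the flange's). Camera axes: x right, y down, z forward; pixel columns grow to the right and rows downward; lengths in m; the calibration is good to about 2 mm. A picture is of the moment at which its call begins: read the wrist's pose just before it. camera_params takes no time and is no camera call.
- ctrl.hand_in(): hands the job in; it is judged then, once.
Trained networks look in the newest picture that a camera, given by its name, has taken for a name from the list of things; names that differ only in an ending like _2 or _b are one class to them, and where a whole thing is asked for, a point or a joint stands for the part that bears it (a point fixed in the world has none). Each returns a list of dicts, best first, with "score" (0 to 1); they miss things now and then, are a little off and sometimes report something else, mostly with a low value. They report only what shows in the picture. A call takes as long as a camera call.
- ctrl.cut_out(camera, target): "region" (400x640 bool, what is visible of it) and "point" ([column, row] in pixels, amid what is visible of it).
- ctrl.tip_of(camera, target): "point" ([column, row] in pixels: a listed point, or the origin of a listed thing).
The state is a dict: "time_s": time; "qpos": joint angles; "joint_vel": joint speeds; "tau": joint torques, N m; "ee_pos": TCP position; "eef_rot": TCP orientation; "force": force on the tool from outside, world axes, zero at the start; "moment": the same for the moment, N m; "grip_width": finger opening in m; "grip_force": force on a finger pad.
Only numpy, scipy, OpenCV 4.12 (cv2) and the standard library are available. Lean on these libraries where they do the work, as an engineer would, in place of code of your own. Each camera call takes 0.05 s, during which the arm holds its last target. There are 200 camera calls.

## Working session

There is one attempt and no reset: what is moved stays moved. The work goes in short steps, Python scripts to look and compute and a tool call to move; the robot and the scene stay as the last step left them, time stands still between calls to the robot, and variables do not carry over. Pictures are saved under pics/ and viewed, at most 10 in all, crops included, and the job is handed in when it is done.

Besides the shell and the picture viewer there is one more tool, called after "Emit:" in YAML: its name, and indented under it one key for each argument. move_arm: Moves the arm, as the interface text tells. Its arguments: {"type":"object","properties":{"targets":{"type":"array"},"grip_force":{"type":"number"}},"required":["targets"]}

```bash
mkdir -p pics; cat > h.py <<'E'
import numpy as np, cv2
from station import ctrl
from scipy.spatial.transform import Rotation as R
def shot(cam,name=None):
    o=ctrl.get_obs(); im,d=ctrl.camera(cam)
    if name: cv2.imwrite('pics/'+name,im[:,:,::-1])
    return o,im,d
def toworld(cam,uv,d,o=None):
    """pixels Nx2, depths N -> world Nx3"""
    p=ctrl.camera_params(cam);K=np.array(p['intrinsics']);uv=np.asarray(uv,float).reshape(-1,2)
    n=cv2.undistortPoints(uv.reshape(-1,1,2),K,np.array([p['k1'],0,0,0.])).reshape(-1,2)
    c=np.c_[n,np.ones(len(n))]*np.asarray(d).reshape(-1,1)
    if 'T_tool_cam' in p:
        T=np.array(p['T_tool_cam']);t=c@T[:3,:3].T+T[:3,3]
        return t@R.from_euler('xyz',o['eef_rot']).as_matrix().T+o['ee_pos']
    Rm=cv2.Rodrigues(np.array(p['rvec'],float))[0]
    return (c-np.array(p['tvec']).ravel())@Rm
def cloud(cam,mask,d,o=None):
    m=mask&(d>0);v,u=np.nonzero(m)
    return toworld(cam,np.c_[u,v],d[m],o)
E
python3 - <<'E'
from h import *
o,_,ds=shot('scene','scene0.png'); 
_,_,dt=shot('top','top0.png')
print({k:np.round(v,3) for k,v in o.items()})
for cam,d in(('top',dt),('scene',ds)):
  for n in ['warmer','short_bottle_mid','tall_bottle_mid','warm_bottle_mid','duck','teether','hairbrush','cream_jar','rattle']:
    for r in ctrl.cut_out(cam,n)[:3]:
        c=cloud(cam,r['region'],d)
        if len(c)<5: continue
        print(cam,n,round(r['score'],2),np.round(r['point']),'n',len(c),'lo',np.percentile(c,2,axis=0).round(3),'hi',np.percentile(c,98,axis=0).round(3))
a=cv2.imread('pics/scene0.png');b=cv2.imread('pics/top0.png')
cv2.imwrite('pics/both.png',cv2.resize(np.vstack([a,b]),(480,600)))
E
```

```text
{'time_s': np.float64(0.0), 'qpos': array([-1.227,  0.3  ,  1.522,  0.   ,  1.321, -0.067]), 'joint_vel': array([ 0.   ,  0.001, -0.001,  0.002, -0.003, -0.001]), 'tau': array([ 2.0000e-03, -5.3180e+01, -3.5273e+01,  7.1000e-02,  2.4000e-02,
       -0.0000e+00]), 'ee_pos': array([ 0.22 , -0.504,  0.199]), 'eef_rot': array([-3.14 , -0.   ,  0.411]), 'force': array([ 0.265, -0.482,  0.381]), 'moment': array([ 0.055,  0.008, -0.02 ]), 'grip_force': np.float64(0.0), 'grip_width': np.float64(0.094)}
top warmer 0.76 [344. 192.] n 4959 lo [ 0.558 -0.217  0.016] hi [0.697 0.135 0.059]
top warmer 0.64 [348. 137.] n 359 lo [ 0.755 -0.078  0.011] hi [ 0.806 -0.028  0.054]
top short_bottle_mid 0.55 [421. 263.] n 335 lo [ 0.406 -0.262  0.008] hi [ 0.448 -0.223  0.109]
top tall_bottle_mid 0.94 [246. 265.] n 375 lo [0.402 0.2   0.019] hi [0.443 0.241 0.143]
top warm_bottle_mid 0.83 [391. 182.] n 337 lo [ 0.626 -0.169  0.062] hi [ 0.668 -0.129  0.163]
top warm_bottle_mid 0.62 [186. 185.] n 856 lo [ 0.51   0.39  -0.001] hi [0.699 0.435 0.029]
top duck 0.82 [337. 272.] n 318 lo [ 0.373 -0.051  0.001] 
[... 1003 characters left out ...]
ottle_mid 0.71 [283. 184.] n 438 lo [ 0.627 -0.163  0.048] hi [ 0.673 -0.125  0.159]
scene warm_bottle_mid 0.49 [313. 219.] n 3302 lo [ 0.556 -0.198  0.003] hi [0.705 0.153 0.057]
scene duck 0.8 [372. 195.] n 227 lo [ 0.375 -0.043  0.003] hi [0.424 0.    0.061]
scene teether 0.71 [274. 257.] n 271 lo [ 0.764  0.021 -0.001] hi [0.831 0.085 0.015]
scene hairbrush 0.92 [387. 319.] n 905 lo [ 0.512  0.393 -0.003] hi [0.697 0.446 0.03 ]
scene cream_jar 0.54 [258. 230.] n 374 lo [ 0.757 -0.07   0.001] hi [ 0.811 -0.019  0.051]
scene rattle 0.58 [261. 162.] n 254 lo [ 0.577 -0.517 -0.005] hi [ 0.631 -0.362  0.092]
scene rattle 0.16 [312. 220.] n 3523 lo [ 0.554 -0.207 -0.   ] hi [0.707 0.153 0.057]
```

View pics/top0.png

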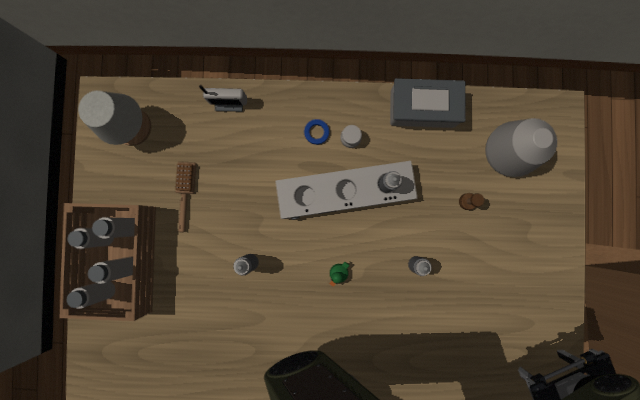

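View pics/scene0.png

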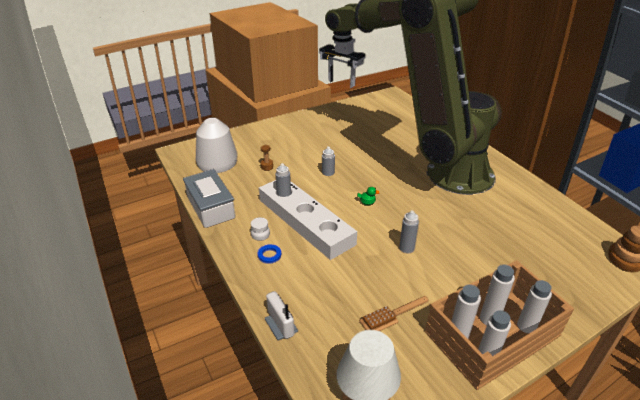

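Both fixed views show the short bottle at the right (top 421,265), the tall one at the left (243,265), wells one to three left to right at (305,195), (347,188) and (392,181), and the duck at (340,272). Next I'll fit precise positions.

```bash
cat >> h.py <<'E'
from scipy.optimize import least_squares
def circ(c,r):
    f=lambda p:np.hypot(c[:,0]-p[0],c[:,1]-p[1])-r
    s=least_squares(f,np.median(c[:,:2],axis=0),loss='soft_l1',f_scale=.001)
    return s.x,np.median(np.abs(f(s.x)))
def warmer(cam,o,d):
    r=ctrl.cut_out(cam,'warmer')[0]['region']
    r=cv2.dilate(r.astype(np.uint8),np.ones((9,9)))>0
    c=cloud(cam,r,d,o);c=c[(c[:,2]>.05)&(c[:,2]<.061)]
    (x,y),(w,h),a=cv2.minAreaRect((c[:,:2]*1000).astype(np.float32))
    return (x,y,w,h,a)
E
python3 - <<'E'
from h import *
for cam in('top','scene'):
  o,im,d=shot(cam)
  print(cam,np.round(warmer(cam,o,d),1))
  for n,zb in (('short_bottle_mid',.075),('tall_bottle_mid',.11),('warm_bottle_mid',.13)):
    r=ctrl.cut_out(cam,n)[0]
    c=cloud(cam,r['region'],d); lo=.06 if 'warm' in n else .01
    b=c[(c[:,2]>lo)&(c[:,2]<zb-.004)]
    k=c[(c[:,2]>zb+.002)&(c[:,2]<zb+.012)]
    print(n,r['score'],len(b),circ(b,.024),len(k),circ(k,.02),c[:,2].max())
  for n in('well1','well2','well3','short_bottle_mid','tall_bottle_mid'):
    t=ctrl.tip_of(cam,n)
    if t: 
      p=t[0]['point']; A=toworld(cam,[p,p],[1,2]); z={'w':.055,'s':.055,'t':.0725}[n[0]]
      s=(z-A[0,2])/(A[1,2]-A[0,2]); print(n,t[0]['score'],(A[0]+s*(A[1]-A[0])).round(4))
E
```

```text
top [629.7 -40.8 105.4 373.7  10. ]
short_bottle_mid 0.6 87 (array([ 0.44440774, -0.20939111]), np.float64(0.004395628613431613)) 27 (array([ 0.42483262, -0.2472334 ]), np.float64(0.00040115835417417825)) 0.11254166871046677
tall_bottle_mid 0.81 116 (array([0.4413084 , 0.18686374]), np.float64(0.004370206169623966)) 17 (array([0.41970096, 0.22401602]), np.float64(0.000432209238518496)) 0.14928865962994417
warm_bottle_mid 0.62 75 (array([ 0.62620967, -0.11690471]), np.float64(0.00457734273567062)) 21 (array([ 0.64984805, -0.15288411]), np.float64(0.0006270462959134075)) 0.16605819982416611
well1 0.77 [0.6141 0.0706 0.055 ]
well2 0.77 [0.6141 0.0706 0.055 ]
well3 0.77 [0.6141 0.0706 0.055 ]
short_bottle_mid 0.72 [ 0.431  -0.2505  0.055 ]
tall_bottle_mid 0.89 [0.4288 0.2171 0.0725]
scene [628.8 -35.2 110.2 382.6  10.3]
short_bottle_mid 0.77 185 (array([ 0.42399471, -0.24606238]), np.float64(0.0018260528927774647)) 28 (array([ 0.4464005 , -0.21892324]), np.float64(0.00507218168032169)) 0.10847178671648634
tall_bottle_mid 0.63 380 (array([0.44783199, 0.25747358]), np.float64(0.004482075325899726)) 44 (array([0.41773409, 0.22716417]), np.float64(0.0010115171484953549)) 0.14608228647988664
warm_bottle_mid 0.58 239 (array([ 0.64812504, -0.15187227]), np.float64(0.0013267275403124404)) 37 (array([ 0.64856948, -0.15215092]), np.float64(0.001638930603174476)) 0.16094781752136214
well1 0.8 [ 0.6324 -0.0365  0.055 ]
well2 0.8 [ 0.6324 -0.0365  0.055 ]
well3 0.8 [ 0.6324 -0.0365  0.055 ]
short_bottle_mid 0.72 [ 0.4347 -0.2273  0.055 ]
tall_bottle_mid 0.65 [0.4274 0.2477 0.0725]
```

```bash
cat >> h.py <<'E'
def rel(pos,yaw=None,tiltx=0):
    """row (shift/50mm, rotvec) from the present pose to TCP pos, tool down with yaw"""
    o=ctrl.get_obs();M=R.from_euler('xyz',o['eef_rot'])
    s=M.inv().apply(np.array(pos)-o['ee_pos'])/.05
    t=np.zeros(3) if yaw is None else (M.inv()*R.from_euler('xyz',[np.pi,0,yaw])).as_rotvec()
    return np.r_[s,t].round(3)
E
python3 - <<'E'
from h import *
print(np.round(ctrl.camera_params('wrist')['T_tool_cam'],3),ctrl.camera_params('wrist')['intrinsics'])
print(rel((.426,-.247,.26),1.745))
E
```

```text
[[ 0.001 -0.968 -0.251  0.074]
 [ 1.     0.001  0.001 -0.001]
 [-0.001 -0.251  0.968 -0.185]
 [ 0.     0.     0.     1.   ]] [[329.59711504   0.         319.75999678]
 [  0.         329.59711504 200.99480717]
 [  0.           0.           1.        ]]
[ 5.839 -3.068 -1.214 -0.     0.    -1.334]
```

Emit:
move_arm:
  targets:
    - [1,0.6,-0.3,-0.3,0,0,-0.14]
    - [1,1.2,-0.6,-0.6,0,0,-0.28]
    - [1,1.8,-0.95,-0.9,0,0,-0.42]
    - [1,2.4,-1.3,-1.214,0,0,-0.56]
    - [1,3.1,-1.6,-1.214,0,0,-0.7]
    - [1,3.7,-1.9,-1.214,0,0,-0.84]
    - [1,4.3,-2.2,-1.214,0,0,-0.98]
    - [1,4.9,-2.6,-1.214,0,0,-1.12]
    - [1,5.4,-2.85,-1.214,0,0,-1.25]
    - [1,5.839,-3.068,-1.214,0,0,-1.334]
    - [1,5.839,-3.068,-1.214,0,0,-1.334]
    - [1,5.839,-3.068,-1.214,0,0,-1.334]

```text
time_s: 3.2
ee_pos: [0.426, -0.247, 0.26]
eef_rot: [-3.141, 0.0, 1.744]
force: [0.6, 0.3, -0.6]
grip_width: 0.0939
grip_force: 0.0
```

```bash
cat >> h.py <<'E'
def bottle(n,zb,base,name=None):
    o,im,d=shot('wrist',name)
    for r in ctrl.cut_out('wrist',n)[:2]:
        c=cloud('wrist',r['region'],d,o)
        b=c[(c[:,2]>base+.02)&(c[:,2]<base+zb-.004)];k=c[(c[:,2]>base+zb+.002)&(c[:,2]<base+zb+.013)]
        t=c[c[:,2]>base+zb+.03]
        print(n,round(r['score'],2),np.round(r['point']),len(b),len(b)>9 and circ(b,.024),len(k),len(k)>9 and circ(k,.02),'tip',t.mean(0).round(4) if len(t) else 0,c[:,2].max().round(4))
E
python3 - <<'E'
from h import *
bottle('short_bottle_mid',.075,0,'w1.png')
o=ctrl.get_obs();print(o['ee_pos'],o['eef_rot'],o['qpos'].round(3),o['time_s'])
E
```

```text
short_bottle_mid 0.67 [319. 181.] 167 (array([ 0.42654131, -0.24914877]), np.float64(0.00012200600244246726)) 47 (array([ 0.42645947, -0.24905356]), np.float64(0.00015743002759079777)) tip [ 0.4263 -0.2469  0.1085] 0.1113
[ 0.42560233 -0.24759744  0.2600518 ] [-3.14148411e+00  5.76804113e-05  1.74283824e+00] [-0.601  0.128  1.588 -0.     1.426 -0.773] 3.3
```

View pics/w1.png

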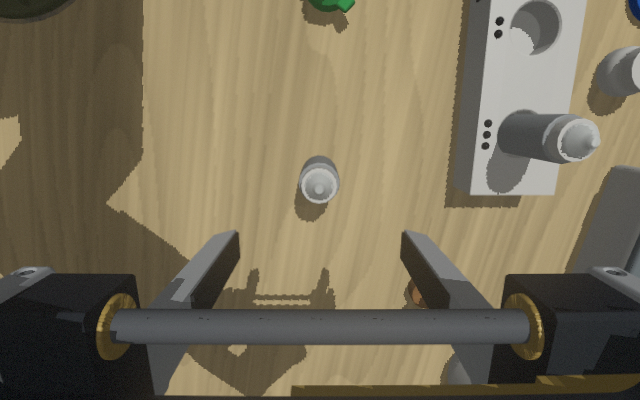

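The wrist view shows the short bottle at (319,181), centred between the open fingers. Descend, grip and lift.

Emit:
move_arm:
  targets:
    - [1,-0.03,0.013,0.7,0,0,0]
    - [1,-0.03,0.013,1.5,0,0,0]
    - [1,-0.03,0.013,2.3,0,0,0]
    - [1,-0.03,0.013,3.0,0,0,0]
    - [1,-0.03,0.013,3.6,0,0,0]
    - [1,-0.03,0.013,4.06,0,0,0]
    - [1,-0.03,0.013,4.06,0,0,0]
    - [-1,-0.03,0.013,4.06,0,0,0]
    - [-1,-0.03,0.013,4.06,0,0,0]
    - [-1,-0.03,0.013,4.06,0,0,0]
    - [-1,-0.03,0.013,4.06,0,0,0]
    - [-1,-0.03,0.013,4.06,0,0,0]
  grip_force: 25

```text
time_s: 4.5
ee_pos: [0.4271, -0.2485, 0.0575]
eef_rot: [3.141, 0.001, 1.745]
force: [-0.7, 0.5, 0.2]
grip_width: 0.0575
grip_force: 0.0
```

```bash
python3 - <<'E'
from h import *
print(rel((.59,.07,.19),1.745)); o=ctrl.get_obs(); print(o['grip_width'],o['grip_force'],o['ee_pos'])
E
```

```text
[ 5.707e+00  4.313e+00 -2.650e+00  1.000e-03  1.000e-03 -0.000e+00]
0.05754627438716732 0.0 [ 0.42710399 -0.24847002  0.05752798]
```

Emit:
move_arm:
  targets:
    - [-1,0,0,0,0,0,0]
    - [-1,0,0,0,0,0,0]
    - [-1,0,0,0,0,0,0]
    - [-1,0,0,0,0,0,0]
    - [-1,0,0,-0.4,0,0,0]
    - [-1,0,0,-1.2,0,0,0]
    - [-1,0,0,-2.0,0,0,0]
    - [-1,0.3,0.25,-2.6,0,0,0]
    - [-1,0.9,0.75,-3.0,0,0,0]
    - [-1,1.5,1.25,-3.25,0,0,0]
    - [-1,2.1,1.75,-3.25,0,0,0]
    - [-1,2.7,2.25,-3.25,0,0,0]

```text
time_s: 5.7
ee_pos: [0.5149, -0.0944, 0.2197]
eef_rot: [3.141, 0.0, 1.745]
force: [0.7, -0.4, -1.4]
grip_width: 0.0474
grip_force: 25.0
```

Emit:
move_arm:
  targets:
    - [-1,0.6,0.5,0,0,0,0]
    - [-1,1.2,1.0,0,0,0,0]
    - [-1,1.8,1.5,0,0,0,0]
    - [-1,2.4,2.0,0,0,0,0]
    - [-1,2.8,2.35,0,0,0,0]
    - [-1,3.0,2.47,0,0,0,0]
    - [-1,3.0,2.47,0,0,0,0]
    - [-1,3.0,2.47,0,0,0,0]

```text
time_s: 6.5
ee_pos: [0.6096, 0.0724, 0.2194]
eef_rot: [-3.141, 0.0, 1.744]
force: [-0.3, 0.1, -0.2]
grip_width: 0.0471
grip_force: 25.0
```

```bash
python3 - <<'E'
from h import *
o,im,d=shot('wrist','w2.png')
print(o['ee_pos'],o['eef_rot'],o['grip_width'],o['grip_force'],o['time_s'])
print('warmer',np.round(warmer('wrist',o,d),1))
# well floor/mouth: points lower than top face inside warmer
u,v=np.meshgrid(np.arange(640),np.arange(400)); P=toworld('wrist',np.c_[u.ravel(),v.ravel()],d.ravel(),o).reshape(400,640,3)
np.save('P.npy',P)
for n in('well1','well2','well3'):
  for t in ctrl.tip_of('wrist',n)[:2]: print(n,t['score'],np.round(t['point']))
bottle('short_bottle_mid',.075,o['ee_pos'][2]-.057)
E
```

```text
[0.60962519 0.07235952 0.21936185] [-3.14106234e+00  1.34678064e-04  1.74447494e+00] 0.04709019059263582 24.96567338705063 6.5
warmer [627.  -21.3 105.6 335.   10.1]
well1 0.93 [322. 184.]
well1 0.62 [433. 287.]
well2 0.93 [322. 184.]
well2 0.62 [433. 287.]
well3 0.93 [322. 184.]
well3 0.62 [433. 287.]
short_bottle_mid 0.87 [318. 247.] 1254 (array([0.61075507, 0.07287829]), np.float64(0.0001782871035809607)) 457 (array([0.61156887, 0.07301439]), np.float64(0.0001492366097613912)) tip [0.6118 0.0752 0.2713] 0.2747
```

View pics/w2.png

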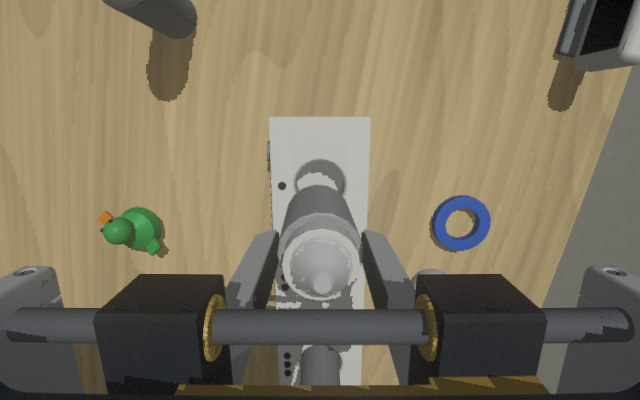

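```bash
cat >> h.py <<'E'
def wells(P,a=np.deg2rad(10.)):
    """edges of top face and rims of wells, in warmer-rotated frame (s=depth, t=row)"""
    top=np.abs(P[:,:,2]-.055)<.004
    S=P[:,:,0]*np.cos(a)+P[:,:,1]*np.sin(a);T=-P[:,:,0]*np.sin(a)+P[:,:,1]*np.cos(a)
    g=top&(abs(S-.613)<.08)&(T>-.36)&(T<.08)
    print('depth edges',np.percentile(S[g],[.5,99.5]).round(4),'row edges',np.percentile(T[g],[.1,99.9]).round(4))
    low=(P[:,:,2]<.049)&(P[:,:,2]>.01)
    b=g&(cv2.dilate(low.astype(np.uint8),np.ones((3,3)))>0)
    return S,T,g,b
E
python3 - <<'E'
from h import *
P=np.load('P.npy');S,T,g,b=wells(P)
tc=np.percentile(T[g],99.9)-.0725; sc=np.percentile(S[g],[.5,99.5]).mean()
m=b&(np.abs(np.hypot(S-sc,T-tc)-.0275)<.008)
c=np.c_[S[m],T[m]];print(len(c),sc,tc,circ(c,.0275))
a=np.deg2rad(10.)
for s,t in((sc,tc),circ(c,.0275)[0]):print('well1',s*np.cos(a)-t*np.sin(a),s*np.sin(a)+t*np.cos(a))
# side edge angle
for sel in(0,1):
  pts=[]
  for row in range(130,230):
    j=np.nonzero(g[row])[0]
    if len(j)>5: q=P[row,j[0] if sel==0 else j[-1]];pts.append(q[:2])
  v=cv2.fitLine(np.float32(pts),cv2.DIST_HUBER,0,.01,.01).ravel();print('angle',np.rad2deg(np.arctan2(-v[0],v[1])),v[2:])
# tilt of held bottle
o=ctrl.get_obs(); f=P[(np.abs(P[:,:,0]-.611)<.03)&(np.abs(P[:,:,1]-.073)<.04)&(P[:,:,2]>.15)]
for lo,hi,r in((.165,.18,.024),(.18,.20,.024),(.2,.215,.024),(.215,.234,.024),(.24,.25,.02)):
  k=f[(f[:,2]>lo)&(f[:,2]<hi)]; print(lo,len(k),len(k)>9 and circ(k,r))
E
```

```text
depth edges [0.5616 0.666 ] row edges [-0.2963  0.0375]
114 0.6138280326200998 -0.0349601695723582 (array([ 0.61377343, -0.03417793]), np.float64(0.00032541791150478803))
well1 0.6105733752776717 0.07216107322387755
well1 0.6103837636854474 0.07292194553626283
angle -169.73938 [0.55820674 0.06938592]
angle -170.07411 [0.6605671  0.08747015]
0.165 229 (array([0.60947624, 0.07271258]), np.float64(0.00013050288665021267))
0.18 377 (array([0.60993929, 0.07278916]), np.float64(0.0001512926103145254))
0.2 351 (array([0.61039535, 0.07288559]), np.float64(0.00013314536663470988))
0.215 762 (array([0.61097566, 0.0731029 ]), np.float64(0.00021156630249763962))
0.24 767 (array([0.61194044, 0.07348684]), np.float64(0.0008472336687572815))
```

The picture shows well one's mouth at (320,180) just past the held bottle, and the measured centres agree to about 1 mm. Lower into the mouth, checking the force.

Emit:
move_arm:
  targets:
    - [-1,0,0.013,0.5,0,0,0]
    - [-1,0,0.013,1.1,0,0,0]
    - [-1,0,0.013,1.6,0,0,0]
    - [-1,0,0.013,1.9,0,0,0]
    - [-1,0,0.013,2.05,0,0,0]
    - [-1,0,0.013,2.15,0,0,0]
    - [-1,0,0.013,2.25,0,0,0]
    - [-1,0,0.013,2.25,0,0,0]

```text
time_s: 7.65
ee_pos: [0.6108, 0.0733, 0.1072]
eef_rot: [3.141, 0.0, 1.745]
force: [0.7, 0.5, -0.6]
grip_width: 0.0471
grip_force: 25.0
```

Emit:
move_arm:
  targets:
    - [-1,0,0,0.1,0,0,0]
    - [-1,0,0,0.2,0,0,0]
    - [-1,0,0,0.3,0,0,0]
    - [-1,0,0,0.4,0,0,0]
    - [-1,0,0,0.48,0,0,0]
    - [-1,0,0,0.56,0,0,0]
    - [-1,0,0,0.56,0,0,0]

```text
time_s: 8.35
ee_pos: [0.6104, 0.0733, 0.0784]
eef_rot: [-3.141, -0.0, 1.745]
force: [0.2, 0.4, -2.2]
grip_width: 0.0473
grip_force: 25.0
```

Emit:
move_arm:
  targets:
    - [1,0,0,0,0,0,0]
    - [1,0,0,0,0,0,0]
    - [1,0,0,0,0,0,0]
    - [1,0,0,0,0,0,0]
    - [1,0,0,-0.3,0,0,0]
    - [1,0,0,-0.8,0,0,0]
    - [1,0,0,-1.5,0,0,0]
    - [1,0,0,-2.3,0,0,0]
    - [1,0,0,-3.1,0,0,0]
    - [1,0,0,-3.6,0,0,0]
    - [1,0,0,-3.6,0,0,0]
    - [1,0,0,-3.6,0,0,0]

```text
time_s: 9.55
ee_pos: [0.6106, 0.0733, 0.2597]
eef_rot: [3.141, 0.0, 1.745]
force: [-0.0, -0.2, -0.4]
grip_width: 0.0941
grip_force: 0.0
```

```bash
python3 - <<'E'
from h import *
bottle('short_bottle_mid',.075,.02,'w3.png')
print(rel((.421,.224,.29),1.745)); print(ctrl.get_obs()['qpos'])
E
```

```text
short_bottle_mid 0.78 [318. 182.] 195 (array([0.61012419, 0.07257501]), np.float64(0.00012618129841952125)) 51 (array([0.61027258, 0.07276332]), np.float64(0.0001615795771652273)) tip [0.6098 0.0748 0.1285] 0.1312
short_bottle_mid 0.17 [454. 224.] 0 False 0 False tip 0 0.0155
[ 3.624e+00 -3.207e+00 -6.320e-01 -2.000e-03 -0.000e+00 -0.000e+00]
[ 5.98893422e-02  4.14620052e-01  1.23185174e+00  2.38397786e-05
  1.49684637e+00 -1.14074078e-01]
```

View pics/w3.png

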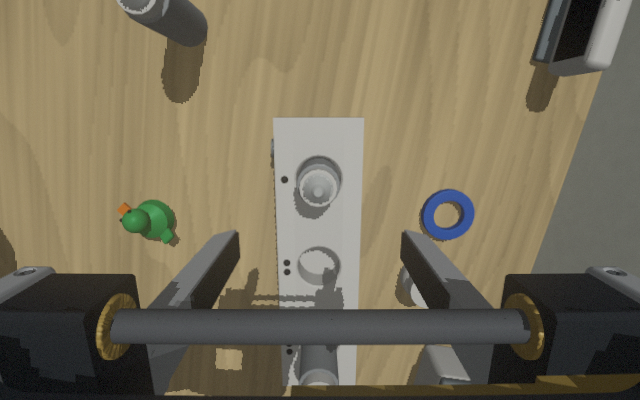

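The short bottle is seated in the one-dot well (318,182), with its top at 0.131 m; well two is at (318,265). On to the tall bottle.

Emit:
move_arm:
  targets:
    - [1,0.3,-0.25,-0.2,0,0,0]
    - [1,0.9,-0.8,-0.6,0,0,0]
    - [1,1.5,-1.35,-0.63,0,0,0]
    - [1,2.1,-1.9,-0.63,0,0,0]
    - [1,2.7,-2.4,-0.63,0,0,0]
    - [1,3.2,-2.85,-0.63,0,0,0]
    - [1,3.624,-3.207,-0.63,0,0,0]
    - [1,3.624,-3.207,-0.63,0,0,0]
    - [1,3.624,-3.207,-0.63,0,0,0]

```text
time_s: 10.55
ee_pos: [0.4212, 0.224, 0.2901]
eef_rot: [-3.141, 0.0, 1.746]
force: [0.4, -0.2, 0.2]
grip_width: 0.0945
grip_force: 0.0
```

```bash
python3 - <<'E'
from h import *
bottle('tall_bottle_mid',.11,0)
print(rel((.421,.224,.29),1.745)); o=ctrl.get_obs();print(o['time_s'],o['ee_pos'])
E
```

```text
tall_bottle_mid 0.74 [319. 177.] 256 (array([0.42120085, 0.22328345]), np.float64(0.00011702054109937951)) 51 (array([0.42143381, 0.22352657]), np.float64(0.00015301954609498597)) tip [0.421  0.2256 0.1434] 0.1462
[ 0.013 -0.014  0.    -0.001  0.    -0.001]
10.65 [0.42181598 0.22348823 0.29001067]
```

Emit:
move_arm:
  targets:
    - [1,-0.01,0,0.7,0,0,0]
    - [1,-0.01,0,1.5,0,0,0]
    - [1,-0.01,0,2.3,0,0,0]
    - [1,-0.01,0,3.1,0,0,0]
    - [1,-0.01,0,3.8,0,0,0]
    - [1,-0.01,0,4.2,0,0,0]
    - [1,-0.01,0,4.2,0,0,0]
    - [-1,-0.01,0,4.2,0,0,0]
    - [-1,-0.01,0,4.2,0,0,0]
    - [-1,-0.01,0,4.2,0,0,0]
    - [-1,-0.01,0,4.2,0,0,0]
    - [-1,-0.01,0,4.2,0,0,0]

```text
time_s: 11.85
ee_pos: [0.4216, 0.2236, 0.081]
eef_rot: [3.141, -0.0, 1.745]
force: [-0.6, 0.4, -0.3]
grip_width: 0.0571
grip_force: 0.0
```

Emit:
move_arm:
  targets:
    - [-1,0,0,0,0,0,0]
    - [-1,0,0,0,0,0,0]
    - [-1,0,0,0,0,0,0]
    - [-1,0,0,0,0,0,0]

```text
time_s: 12.25
ee_pos: [0.4215, 0.2235, 0.0807]
eef_rot: [3.142, -0.0, 1.745]
force: [-1.5, 0.1, 3.2]
grip_width: 0.0475
grip_force: 25.0
```

Emit:
move_arm:
  targets:
    - [-1,0,0,-0.4,0,0,0]
    - [-1,0,0,-1.2,0,0,0]
    - [-1,0,0,-2.0,0,0,0]
    - [-1,0,0,-2.8,0,0,0]
    - [-1,-0.3,0.16,-3.4,0,0,0]
    - [-1,-0.9,0.48,-3.59,0,0,0]
    - [-1,-1.6,0.86,-3.59,0,0,0]
    - [-1,-2.3,1.24,-3.59,0,0,0]
    - [-1,-3.0,1.61,-3.59,0,0,0]
    - [-1,-3.7,1.99,-3.59,0,0,0]
    - [-1,-4.4,2.37,-3.59,0,0,0]
    - [-1,-5.1,2.74,-3.59,0,0,0]

```text
time_s: 13.45
ee_pos: [0.6013, -0.0054, 0.2595]
eef_rot: [-3.141, -0.0, 1.745]
force: [0.5, 0.8, -0.7]
grip_width: 0.0475
grip_force: 25.0
```

Emit:
move_arm:
  targets:
    - [-1,-0.5,0.27,0,0,0,0]
    - [-1,-0.827,0.45,0,0,0,0]
    - [-1,-0.827,0.45,0,0,0,0]
    - [-1,-0.827,0.45,0,0,0,0]

```text
time_s: 13.85
ee_pos: [0.6296, -0.0407, 0.2593]
eef_rot: [-3.14, -0.0, 1.744]
force: [-0.8, 0.0, -1.7]
grip_width: 0.0474
grip_force: 25.0
```

```bash
python3 - <<'E'
from h import *
o,im,d=shot('wrist','w4.png')
print(o['ee_pos'],o['eef_rot'],o['grip_width'],o['qpos'].round(3),o['time_s'])
u,v=np.meshgrid(np.arange(640),np.arange(400)); P=toworld('wrist',np.c_[u.ravel(),v.ravel()],d.ravel(),o).reshape(400,640,3)
S,T,g,b=wells(P)
a=np.deg2rad(10.);w=np.array([.6302,-.0406]);sc=w@[np.cos(a),np.sin(a)];tc=w@[-np.sin(a),np.cos(a)]
m=b&(np.abs(np.hypot(S-sc,T-tc)-.0275)<.006);c=np.c_[S[m],T[m]];print(len(c))
if len(c)>9:
  (s,t),e=circ(c,.0275);print('well2',s*np.cos(a)-t*np.sin(a),s*np.sin(a)+t*np.cos(a),e)
z0=o['ee_pos'][2];f=P[(np.abs(P[:,:,0]-.63)<.03)&(np.abs(P[:,:,1]+.04)<.04)&(P[:,:,2]>z0-.08)]
for lo,hi,r in((-.08,-.05,.024),(-.05,-.02,.024),(-.02,0,.024),(0,.025,.024)):
  k=f[(f[:,2]>z0+lo)&(f[:,2]<z0+hi)]; print(lo,len(k),len(k)>9 and circ(k,r))
E
```

```text
[ 0.62958657 -0.04066861  0.25933427] [-3.14045018e+00 -4.61388020e-04  1.74439539e+00] 0.04741644378539059 [-0.123  0.453  1.175  0.     1.515 -0.296] 13.85
depth edges [0.5615 0.6659] row edges [-0.3249  0.0383]
107
well2 0.6301971511493516 -0.04041345096018535 0.0003711805823561759
-0.08 355 (array([ 0.62958412, -0.03973965]), np.float64(0.0001189627634841442))
-0.05 536 (array([ 0.63006089, -0.03969217]), np.float64(0.00013625986902700282))
-0.02 496 (array([ 0.63047132, -0.03964091]), np.float64(0.00013538428758998362))
0 1273 (array([ 0.63096795, -0.03939717]), np.float64(0.00028877007446155914))
```

View pics/w4.png

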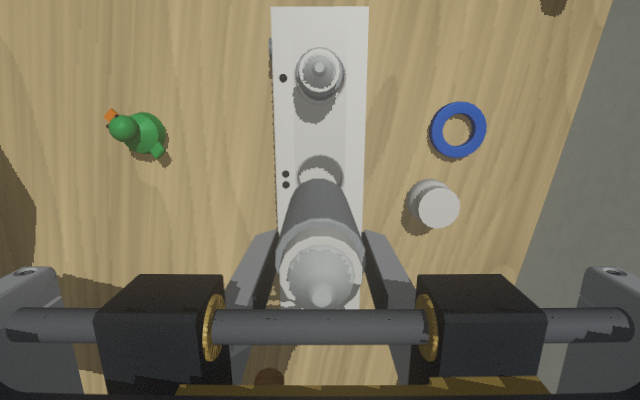

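The picture shows the tall bottle held just before well two (320,175) and the short bottle upright in well one (320,72); the centres agree within 1 mm.

Emit:
move_arm:
  targets:
    - [-1,0,0.012,0.5,0,0,0]
    - [-1,0,0.012,1.1,0,0,0]
    - [-1,0,0.012,1.7,0,0,0]
    - [-1,0,0.012,2.1,0,0,0]
    - [-1,0,0.012,2.35,0,0,0]
    - [-1,0,0.012,2.5,0,0,0]
    - [-1,0,0.012,2.58,0,0,0]
    - [-1,0,0.012,2.58,0,0,0]

```text
time_s: 14.7
ee_pos: [0.6306, -0.0405, 0.1314]
eef_rot: [3.141, 0.0, 1.745]
force: [-0.5, 0.5, -2.1]
grip_width: 0.0474
grip_force: 25.0
```

Emit:
move_arm:
  targets:
    - [-1,0,0,0.1,0,0,0]
    - [-1,0,0,0.2,0,0,0]
    - [-1,0,0,0.3,0,0,0]
    - [-1,0,0,0.4,0,0,0]
    - [-1,0,0,0.5,0,0,0]
    - [-1,0,0,0.59,0,0,0]
    - [-1,0,0,0.59,0,0,0]

```text
time_s: 15.4
ee_pos: [0.6302, -0.0407, 0.101]
eef_rot: [-3.141, -0.0, 1.745]
force: [-0.4, 0.3, -2.3]
grip_width: 0.0476
grip_force: 25.0
```

Emit:
move_arm:
  targets:
    - [1,0,0,0,0,0,0]
    - [1,0,0,0,0,0,0]
    - [1,0,0,0,0,0,0]
    - [1,0,0,0,0,0,0]
    - [1,0,0,-0.3,0,0,0]
    - [1,0,0,-0.9,0,0,0]
    - [1,0,0,-1.7,0,0,0]
    - [1,0,0,-2.5,0,0,0]
    - [1,0,0,-3.3,0,0,0]
    - [1,0,0,-4.0,0,0,0]
    - [1,0,0,-4.0,0,0,0]
    - [1,0,0,-4.0,0,0,0]

```text
time_s: 16.6
ee_pos: [0.6304, -0.0406, 0.3027]
eef_rot: [3.14, 0.0, 1.745]
force: [0.7, -1.3, -0.5]
grip_width: 0.0939
grip_force: 0.0
```

```bash
python3 - <<'E'
from h import *
bottle('tall_bottle_mid',.11,.02)
bottle('warm_bottle_mid',.11,.02,'w5.png')
print(rel((.6500,-.1535,.30),1.745)); o=ctrl.get_obs();print(o['time_s'],o['ee_pos'],o['qpos'])
E
```

```text
tall_bottle_mid 0.8 [320. 180.] 288 (array([ 0.63047362, -0.04091285]), np.float64(0.0001275986992703461)) 50 (array([ 0.63059009, -0.04074052]), np.float64(0.00010104322885828854)) tip [ 0.6303 -0.0385  0.1633] 0.1661
warm_bottle_mid 0.75 [320. 135.] 16890 (array([0.62272052, 0.00239356]), np.float64(0.07356430897818678)) 0 False tip 0 0.1454
warm_bottle_mid 0.62 [317. 268.] 852 (array([ 0.65022978, -0.15358726]), np.float64(0.00019572055543855098)) 140 (array([ 0.65034184, -0.1536894 ]), np.float64(0.00020849409459799267)) tip [ 0.65   -0.1519  0.1634] 0.1663
[-2.292e+00  0.000e+00  7.000e-03 -2.000e-03 -1.000e-03 -0.000e+00]
16.8 [ 0.63014603 -0.04061573  0.30043777] [-1.22373591e-01  4.44440313e-01  1.09537226e+00  3.22286245e-05
  1.60375547e+00 -2.96353954e-01]
```

View pics/w5.png

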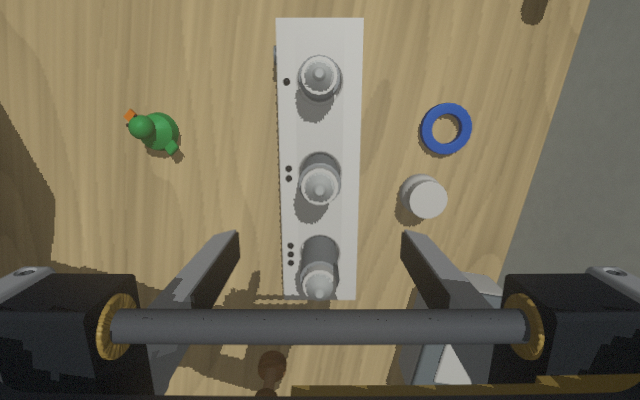

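Both fresh bottles stand seated, at (320,75) and (320,182); the warm bottle is at (318,270). Go to it.

Emit:
move_arm:
  targets:
    - [1,-0.5,0,0,0,0,0]
    - [1,-1.2,0,0,0,0,0]
    - [1,-1.9,0,0,0,0,0]
    - [1,-2.294,0.004,0,0,0,0]
    - [1,-2.294,0.004,0.4,0,0,0]
    - [1,-2.294,0.004,1.1,0,0,0]
    - [1,-2.294,0.004,1.8,0,0,0]
    - [1,-2.294,0.004,2.5,0,0,0]
    - [1,-2.294,0.004,3.2,0,0,0]
    - [1,-2.294,0.004,3.8,0,0,0]
    - [1,-2.294,0.004,4.2,0,0,0]
    - [1,-2.294,0.004,4.2,0,0,0]

```text
time_s: 18.0
ee_pos: [0.6487, -0.1531, 0.0877]
eef_rot: [-3.136, -0.003, 1.745]
force: [0.5, 0.0, -0.2]
grip_width: 0.0938
grip_force: 0.0
```

Emit:
move_arm:
  targets:
    - [-1,0,0,0,0,0,0]
    - [-1,0,0,0,0,0,0]
    - [-1,0,0,0,0,0,0]
    - [-1,0,0,0,0,0,0]
    - [-1,0,0,0,0,0,0]
    - [-1,0,0,0,0,0,0]
    - [-1,0,0,0,0,0,0]
    - [-1,0,0,0,0,0,0]
    - [-1,0,0,0,0,0,0]
    - [-1,0,0,0,0,0,0]
  grip_force: 35

```text
time_s: 19.0
ee_pos: [0.6505, -0.1536, 0.0917]
eef_rot: [3.141, 0.0, 1.745]
force: [-0.7, -0.3, 2.8]
grip_width: 0.0473
grip_force: 34.9
```

Emit:
move_arm:
  targets:
    - [-1,0,0,-0.2,0,0,0]
    - [-1,0,0,-0.6,0,0,0]
    - [-1,0,0,-1.0,0,0,0]
    - [-1,0,0,-1.5,0,0,0]
    - [-1,0,0,-2.1,0,0,0]
    - [-1,0,0,-2.7,0,0,0]
    - [-1,0,0,-3.3,0,0,0]
    - [-1,0,0,-3.9,0,0,0]
    - [-1,0,0,-4.4,0,0,0]
    - [-1,0,0,-4.4,0,0,0]
    - [-1,0,0,-4.4,0,0,0]

```text
time_s: 20.1
ee_pos: [0.6504, -0.1535, 0.3106]
eef_rot: [-3.141, -0.0, 1.745]
force: [-1.0, 0.2, -3.1]
grip_width: 0.0474
grip_force: 34.9
```

```bash
cat > t.py <<'E'
from h import *
import sys
o=ctrl.get_obs();q=o['qpos'];print(q.round(3),o['ee_pos'],o['grip_width'],o['time_s'])
M=R.from_euler('xyz',o['eef_rot']);axis=M.inv().apply([-np.sin(q[0]),np.cos(q[0]),0])  # +pitch axis
L=float(sys.argv[1])
for th in np.deg2rad([8,24,40,55,70,80]):
    rv=-axis*th; z=R.from_rotvec(rv).apply([0,0,1])
    print(round(np.rad2deg(th)),(L*(z-[0,0,1])/.05).round(2),rv.round(3),M.apply(z).round(2))
E
python3 t.py .3
```

```text
[-0.287  0.54   0.935  0.     1.668 -0.461] [ 0.65039195 -0.15350729  0.31061184] 0.04738457637909349 20.1
8 [-0.37  0.75 -0.06] [-0.125 -0.062 -0.   ] [ 0.13 -0.04 -0.99]
24 [-1.08  2.19 -0.52] [-0.375 -0.186 -0.   ] [ 0.39 -0.11 -0.91]
40 [-1.71  3.45 -1.4 ] [-0.625 -0.31  -0.   ] [ 0.62 -0.18 -0.77]
55 [-2.18  4.4  -2.56] [-0.86  -0.427 -0.   ] [ 0.79 -0.23 -0.57]
70 [-2.51  5.05 -3.95] [-1.094 -0.543 -0.   ] [ 0.9  -0.27 -0.34]
80 [-2.63  5.29 -4.96] [-1.251 -0.621 -0.   ] [ 0.94 -0.28 -0.17]
```

Emit:
move_arm:
  targets:
    - [-1,-0.28,0.56,-0.03,-0.094,-0.046,0]
    - [-1,-0.55,1.12,-0.13,-0.188,-0.093,0]
    - [-1,-0.82,1.66,-0.29,-0.281,-0.139,0]
    - [-1,-1.08,2.19,-0.52,-0.375,-0.186,0]
    - [-1,-1.32,2.69,-0.8,-0.469,-0.232,0]
    - [-1,-1.56,3.16,-1.15,-0.563,-0.279,0]
    - [-1,-1.71,3.45,-1.4,-0.625,-0.31,0]
    - [-1,-1.71,3.45,-1.4,-0.625,-0.31,0]
    - [-1,-1.71,3.45,-1.4,-0.625,-0.31,0]

```text
time_s: 21.0
ee_pos: [0.8345, -0.2077, 0.3789]
eef_rot: [2.503, 0.288, 1.649]
force: [0.4, -0.3, -3.1]
grip_width: 0.0476
grip_force: 34.9
```

```bash
python3 t.py .26
```

```text
[-0.287  0.583  0.86   0.     1.006 -0.461] [ 0.8345316  -0.20770761  0.37887978] 0.04755642632009385 21.0
8 [-0.32  0.65 -0.05] [-0.125 -0.062 -0.   ] [ 0.71 -0.21 -0.67]
24 [-0.94  1.89 -0.45] [-0.375 -0.186 -0.   ] [ 0.86 -0.25 -0.44]
40 [-1.49  2.99 -1.22] [-0.625 -0.31  -0.   ] [ 0.94 -0.28 -0.18]
55 [-1.89  3.82 -2.22] [-0.86  -0.427 -0.   ] [ 0.96 -0.28  0.08]
70 [-2.17  4.38 -3.42] [-1.094 -0.543 -0.   ] [ 0.9  -0.27  0.34]
80 [-2.28  4.59 -4.3 ] [-1.251 -0.621 -0.   ] [ 0.83 -0.25  0.5 ]
```

Emit:
move_arm:
  targets:
    - [-1,-0.28,0.57,-0.04,-0.109,-0.054,0]
    - [-1,-0.55,1.13,-0.15,-0.219,-0.108,0]
    - [-1,-0.82,1.67,-0.35,-0.328,-0.163,0]
    - [-1,-1.08,2.19,-0.61,-0.438,-0.217,0]
    - [-1,-1.32,2.68,-0.94,-0.547,-0.271,0]
    - [-1,-1.53,3.12,-1.34,-0.656,-0.326,0]
    - [-1,-1.62,3.3,-1.52,-0.703,-0.349,0]
    - [-1,-1.62,3.3,-1.52,-0.703,-0.349,0]
    - [-1,-1.62,3.3,-1.52,-0.703,-0.349,0]
    - [-1,-1.62,3.3,-1.52,-0.703,-0.349,0]
    - [-1,-1.62,3.3,-1.52,-0.703,-0.349,0]

```text
time_s: 22.1
ee_pos: [0.9237, -0.2332, 0.5572]
eef_rot: [1.671, 0.459, 1.329]
force: [-0.0, -1.1, -3.3]
grip_width: 0.0476
grip_force: 34.9
```

```bash
python3 t.py .26 | head -1; python3 - <<'E'
from h import *
o,im,d=shot('scene','s2.png'); print(R.from_euler('xyz',o['eef_rot']).as_matrix()[:,2],o['joint_vel'].round(3))
for n in('short_bottle_mid','tall_bottle_mid','warm_bottle_mid'):
  for r in ctrl.cut_out('scene',n)[:2]:
    c=cloud('scene',r['region'],d);print(n,round(r['score'],2),np.median(c,axis=0).round(3),np.percentile(c,2,axis=0).round(3),np.percentile(c,98,axis=0).round(3))
E
```

```text
[-0.285  0.565  0.909 -0.007  0.187 -0.453] [ 0.92370728 -0.23321678  0.5572147 ] 0.04757609651209001 22.1
[ 0.95530824 -0.2816396  -0.089807  ] [ 0.    -0.    -0.004  0.001 -0.009  0.002]
short_bottle_mid 0.66 [0.616 0.091 0.091] [0.588 0.071 0.05 ] [0.632 0.102 0.126]
tall_bottle_mid 0.81 [ 0.637 -0.021  0.107] [ 0.607 -0.046  0.049] [ 0.653 -0.01   0.159]
warm_bottle_mid 0.95 [ 0.937 -0.217  0.56 ] [ 0.864 -0.242  0.534] [ 0.994 -0.198  0.577]
warm_bottle_mid 0.54 [ 0.61  -0.381  0.025] [ 0.568 -0.483 -0.004] [ 0.63  -0.363  0.091]
```

View pics/s2.png

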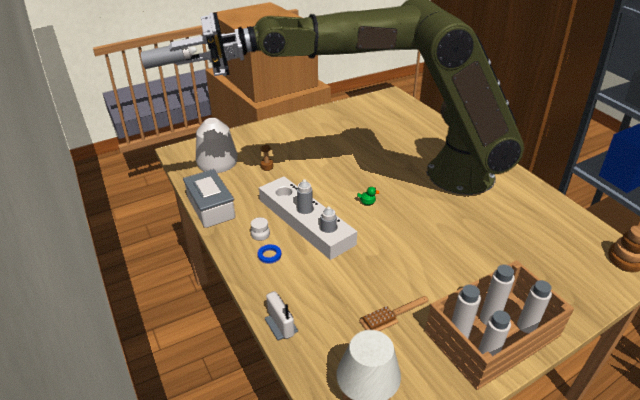

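The scene view shows the warm bottle held level at (175,55), both fresh bottles upright in their wells at (328,218) and (304,197), and the bystanders where they were. Hand in.

```bash
python3 -c "
from station import ctrl
print(ctrl.hand_in())"
```

```text
the job is handed in; nothing more can be done
None
```

I handed the job in, but the hand-in gave no verdict: at the last check the short bottle stood in well one and the tall one in well two, both let go. The warm bottle was held still about 5° off level and about 0.55 m up, and the other things were in place.

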